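Walk the tool carousel back to its bench stop and press its axle cap home

TASK

The heavy blue tool carousel has been left loose near the front of the desk with its brass axle cap only just started on the shaft. Walk the carousel forward across the desk (pushes low on its two rear corners in turn work best) until the face of its base away from you is flush against the wooden bench stop; then press the toothed brass cap straight down the shaft, without cocking it, until it is fully home on the wheel. Keep the base flat on the desk and leave the other things on the desk where they are.

Things in the scene. Friction and masses are not known exactly. Their poses are not given: they have to be found in the camera images.
- base: loose blue carousel base, flat-bottomed block 110 (own x) x 130 (own y) x 30 mm high, 0.7 to 0.95 kg with all it carries; origin at the centre of its underside, x points forward to the stop, z up. On it an aluminium wheel 96 mm in diameter (turns freely, 38 to 59 mm above the desk, set 7 mm inside the rear face) and a vertical steel shaft 12 mm in diameter on the base's centre. It slides on the desk under about 3 to 8 N of push; pushed at one corner it also turns
- base_rear_left (a point): on the rear face of the base (the face towards the robot), 45 mm to the left (own +y) of its middle and 15 mm above the desk, centre of a black rubber push pad: where to push the left corner. Axes as the base
- base_rear_right (a point): the same on the right, 45 mm to -y of the middle
- base_front_left (a point): left end of the front face of the base (own x +55, y +65 mm), 15 mm above the desk. Axes as the base
- base_front_right (a point): right end of the front face of the base (own x +55, y -65 mm), 15 mm above the desk. Axes as the base
- stop_face (a point): middle of the front face (towards the robot) of the fixed wooden bench stop, a strip 28 (x) x 190 (y) x 22 mm high screwed to the desk, somewhat turned; point 11 mm above the desk; x points away from the robot into the stop, y along the strip to the left. The base is home when its front face lies along this face, within the strip's length
- cap (a joint): how far the brass cap has been pressed down the shaft, m: 0 to 0.003 at the start, 0.022 fully home on the wheel (hard stop). Its inner teeth bite: about 10 to 13 N straight down moves it, it stays where it is left
- cap_top (a point): centre of the cap's flat crown (22 mm in diameter). Brass cap 60 mm in diameter at its toothed flange, 42 mm at its body, 34 mm high, closed on top, coaxial with the shaft; crown 115 mm above the desk at joint 0, 93 mm when home. z is the cap's axis; the cap tilts springily (about 0.6 N m per rad) when pushed off centre or sideways
- bur_pot: bystander: red plastic pot of burs, 58 mm wide, 73 mm high, behind the stop; origin at the centre of its underside
- offcut: bystander: wood offcut 50x58x26 mm behind the stop; origin at the centre of its underside
- cutters: bystander: side cutters with yellow and navy grips, 135 mm long, 12 mm high, lying on the desk left of the carousel, in front; origin at the centre of the underside

How it is judged:
By the outcome, as a careful person would: the job done as asked, in the order asked, and still so for the second after the job is handed in, with the robot touching nothing.
It also fails if it takes over 54 s, if anything falls off the work surface, if the arm or the gripper's body presses on something with over 40 N, if the wrist force passes 120 N, or if a joint passes its speed limit or range.

ROBOT

A 6-joint arm with a two-finger parallel gripper is mounted at the origin on a cart in front of the work surface, level with it; the furniture and walls round the work are solid. World frame = base frame: x ahead of the robot, y to its left, z up, the work surface at z = 0. Lengths are in m, angles in degrees, forces in N, time in s.
With the tool pointing down it reaches from about 0.25 to 0.725 m from the base axis. Payload 9.7 kg.
Tool frame: the origin (TCP) lies at the very end of the fingers, on their centre line; the grasp point (between the pads) lies 19 mm behind it; z points along the fingers, y is the direction in which the jaws open and shut (so a half turn about z gives the same grasp; the last joint's range is limited). The gripper opens to 85 mm and grips with 20 to 120 N. Pads are 22 mm wide; open, the fingers measure 114 mm over their backs; the gripper's body (76 mm by 85 mm) begins 54 mm behind the grasp point. The pads swing forward as they close: fully open they stand 13 mm farther back than shut.
Start: joints at [74.141, 4.979, 10.078, 95.1, 0, 90], TCP at [0.15, 0.529, 0.231] pointing down, gripper open.
Joint ranges: [-179.16, 179.16], [-48.56, 103.87], [-65.8, 70.77], [-126.05, 130.52], [-82.76, 87.17], [-180, 180]. Speed limits (degrees/s): [127.2, 127.2, 147.25, 180, 180, 180].

INTERFACE

Orientations are given as [roll, pitch, yaw] about the fixed x, y, z axes, in that order (R = Rz(yaw) Ry(pitch) Rx(roll)).
In Python, from workcell import bot gives the robot as it stands. The module is installed in compiled form; this text tells all that it offers.
- The arm moves only by the tool step_arm, never from a script. Its arguments are lists of equal length, an entry for each row: "dr": the turn, a rotation vector about the tool's x, y, z in rad, a list of three; "xyz": the shift along the tool's x, y, z in units of 40 mm (1.0 is 40 mm), a list of three; "gripper": the opening, from 0 (shut) to 1 (fully open). In form: {"dr": [[wx, wy, wz], ...], "xyz": [[x, y, z], ...], "gripper": [gripper, ...]}. A call has exactly 8 rows; each row is the pose to reach, as a shift and turn from the pose commanded when the call began, along the tool's axes at that moment; what a row does not reach only later rows make up. A row lasts 1/10 s, in which the tool goes at most 50 mm and 8.59 degrees, less where a joint would pass 70% of its speed; a pose out of reach is approached as far as the arm can. A call with a gripper value outside its range is refused whole. The fingers move at their own pace and stop on an object; "squeeze" is the grip in N (left out, the last holds). Time passes only in rows, so rows that repeat a pose let the fingers close, or fill a call up. It gives the time, the measured TCP pose, the force and the opening at its end, in the units of the state.
- bot.get_obs(): the state, without advancing time (a new reading comes with each control period).
- bot.camera(name): name is "side" or "top" or "wrist"; returns a dict with "image" (400x640x3 uint8, red, green, blue), "camera_matrix" (3x3 intrinsics, pixels), "R" (3x3) and "t" (3): a world point X has camera coordinates R X + t. Camera axes: x right, y down, z forward; pixel columns grow to the right and rows downward; lengths in m; the calibration is good to about 2 mm. A picture is of the moment at which its call begins. There is no depth.
- bot.job_done(): hands the job in, once; it reports no verdict.
Trained networks look in a picture, given as the dict that the camera call returned (one of the last four; its "shot" number tells which), for a name from the list of things; names that differ only in an ending like _2 or _b are one class to them, and where a whole thing is asked for, a point or a joint stands for the part that bears it (a point fixed in the world has none). Each returns a list of dicts, best first, with "p" (0 to 1); they miss things now and then, are a little off and sometimes report something else, mostly with a low value. They report only what shows in the picture. A call takes as long as a camera call.
- bot.regions_of(picture, thing): "region" (400x640 bool, what is visible of it) and "box" ([centre column, centre row, width, height] in pixels, round what is visible of it).
The state is a dict: "time": time; "q": joint angles; "qd": joint speeds; "joint_efforts": joint torques, N m; "ee_pos": TCP position; "tcp_rot": TCP orientation; "wrist_force": force on the tool from outside, world axes, zero at the start; "torque": the same for the moment, N m; "opening": finger opening in m.
Only numpy, scipy, OpenCV 4.12 (cv2) and the standard library are available. Lean on these libraries where they do the work, as an engineer would, in place of code of your own. Each camera call takes 0.05 s, during which the arm holds its last target.

## Working session

There is one attempt and no reset: what is moved stays moved. The work goes in short steps, Python scripts to look and compute and a tool call to move; the robot and the scene stay as the last step left them, time stands still between calls to the robot, and variables do not carry over. Pictures are saved under pics/ and viewed, and the job is handed in when it is done.

Besides the shell and the picture viewer there is one more tool, called after "Request:" in YAML: its name, and indented under it one key for each argument. step_arm: Moves the arm, as the interface text tells. Its arguments: {"type":"object","properties":{"dr":{"type":"array"},"xyz":{"type":"array"},"gripper":{"type":"array"},"squeeze":{"type":"number"}},"required":["dr","xyz","gripper"]}

```bash
mkdir -p pics
cat > h.py <<'E'
import numpy as np, cv2
from workcell import bot
def save(n,im): cv2.imwrite('pics/'+n+'.png',cv2.cvtColor(im,cv2.COLOR_RGB2BGR))
def ray(c,u,v):
    K=np.array(c['camera_matrix']);R=np.array(c['R']);t=np.array(c['t'])
    d=R.T@np.linalg.solve(K,[u,v,1.]);return -R.T@t,d
def atz(c,u,v,z):
    o,d=ray(c,u,v);return o+d*(z-o[2])/d[2]
def proj(c,X):
    p=np.array(c['camera_matrix'])@(np.array(c['R'])@np.array(X)+np.array(c['t']));return p[:2]/p[2]
E
python3 - <<'E'
from h import *
import pickle
o=bot.get_obs();print({k:np.round(v,3) for k,v in o.items()})
for n in['top','side','wrist']:
    c=bot.camera(n);save(n+'0',c['image']);pickle.dump(c,open(n+'0.pkl','wb'))
    o_,_=ray(c,320,200);print(n,o_.round(3))
    for th in ['base','stop_face','cap','cutters']:
        try:
            for r in bot.regions_of(c,th)[:2]:print(th,round(r['p'],2),np.round(r['box'],1))
        except Exception as e:print(th,e)
print(bot.get_obs()['time'])
E
```

```text
{'time': np.float64(0.0), 'q': array([74.139,  5.011, 10.031, 95.101, -0.   , 90.   ]), 'qd': array([ 0.011,  0.014,  0.004, -0.157, -0.006, -0.013]), 'joint_efforts': array([-1.0000e-03, -5.2039e+01,  4.6480e+01,  1.7000e-02,  0.0000e+00,
       -0.0000e+00]), 'ee_pos': array([0.15 , 0.529, 0.231]), 'tcp_rot': array([-179.919,    0.   ,  164.14 ]), 'wrist_force': array([ 0.414,  0.644, -0.737]), 'torque': array([ 0.012,  0.012, -0.015]), 'opening': np.float64(0.086)}
top [ 0.545 -0.184  1.034]
base 0.96 [341.9 250.1  57.3  53.9]
stop_face 0.56 [338.3 192.4  87.   17.3]
stop_face 0.17 [342.1 249.   59.1  54.2]
cap 0.76 [340.9 247.9  28.5  27. ]
cap 0.54 [339.2 250.3  61.1  50.7]
cutters 0.58 [229.3 251.8  64.6  23.7]
side [0.687 0.64  0.474]
base 0.71 [358.  221.2  56.4  64.7]
cap 0.56 [356.  200.9  29.8  22.1]
cutters 0.91 [386.2 308.1  38.1  48.9]
wrist [0.082 0.549 0.373]
0.75
```

Run:
```python
from h import *
import pickle
c=pickle.load(open('top0.pkl','rb'));im=c['image'][150:310,220:430];save('top0c',cv2.resize(im,None,fx=3.75,fy=3.75,interpolation=cv2.INTER_CUBIC))
c=pickle.load(open('side0.pkl','rb'));im=c['image'][140:340,220:460];save('side0c',cv2.resize(im,None,fx=3,fy=3,interpolation=cv2.INTER_CUBIC))
```

```text
(no output)
```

View pics/top0.png

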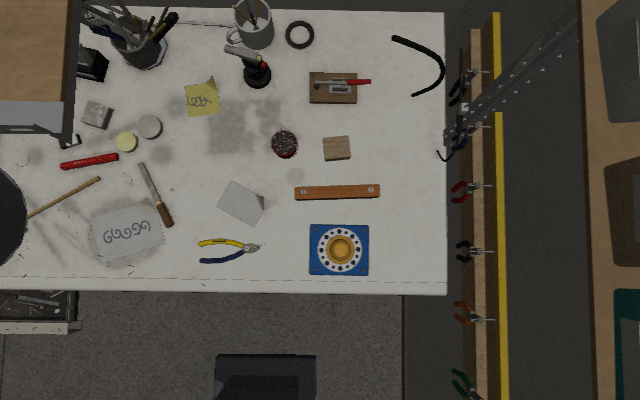

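View pics/side0.png

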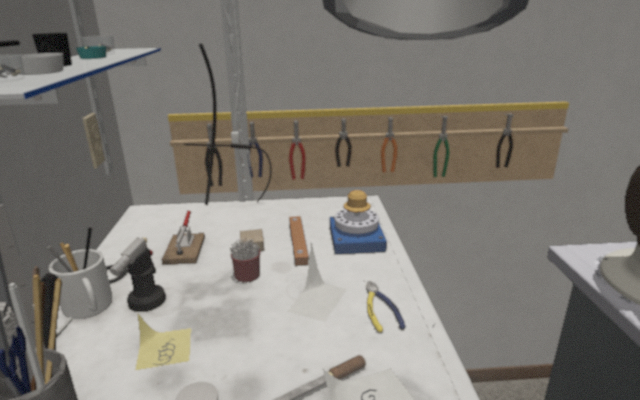

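```bash
sleep 0
```

```text
(no output)
```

View pics/top0c.png

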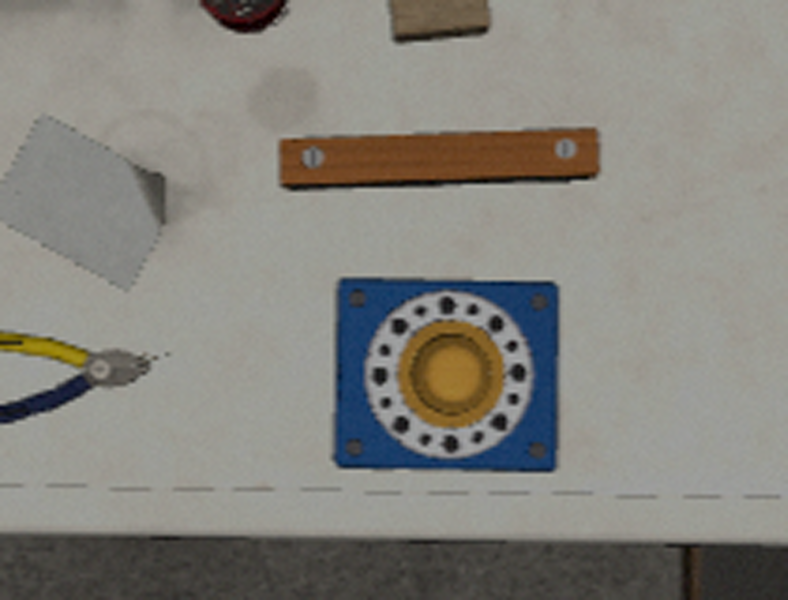

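View pics/side0c.png

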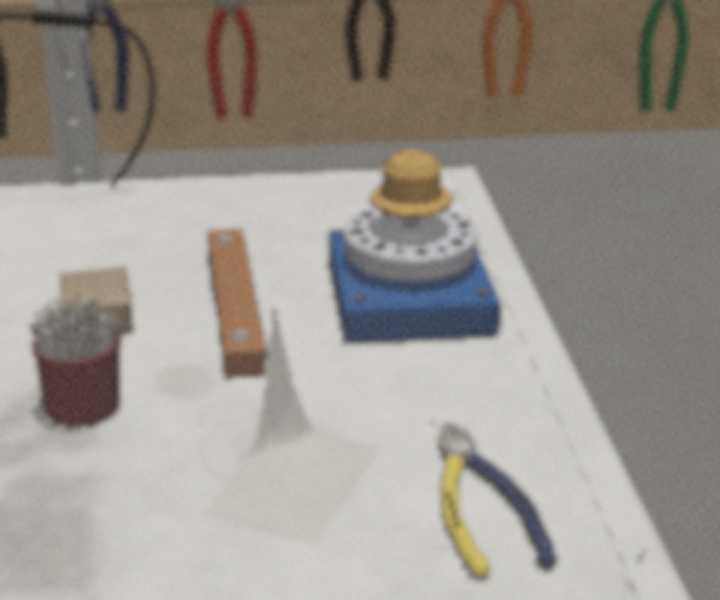

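```bash
cat >> h.py <<'E'
def rect(c,kind,z,dbg=False):
    hsv=cv2.cvtColor(c['image'],cv2.COLOR_RGB2HSV).astype(int);H,S,V=hsv[...,0],hsv[...,1],hsv[...,2]
    if kind=='blue': m=(H>100)&(H<120)&(S>140)&(V>50)
    else: m=(H>3)&(H<18)&(S>110)&(V>80)
    w=np.zeros_like(m)
    if kind=='blue': w[160:300,290:390]=1
    else: w[170:215,280:395]=1
    m=(m&w).astype(np.uint8)
    cs,_=cv2.findContours(m,cv2.RETR_EXTERNAL,cv2.CHAIN_APPROX_NONE)
    k=max(cs,key=cv2.contourArea)[:,0,:].astype(float)
    k3=np.array([atz(c,u,v,z)[:2] for u,v in k])
    (cx,cy),(a,b),an=cv2.minAreaRect((k3*1000).astype(np.float32))
    bx=cv2.boxPoints(((cx,cy),(a,b),an))
    return (cx,cy),(a,b),an,bx
def tls(P):
    m=P.mean(0);return m,np.linalg.svd(P-m)[2][0]
def edges(c,ring=None):
    """line fits: base front & rear, stop front; columnwise transitions subpixel, returns world points"""
    im=c['image'].astype(float)
    return im
E
python3 - <<'E'
from h import *
import pickle
c=pickle.load(open('top0.pkl','rb'))
for k,z in(('blue',.03),('wood',.022)):
    r=rect(c,k,z);print(k,np.round(r[0],1),np.round(r[1],1),round(r[2],2));print(r[3].round(1))
print('cap',atz(c,340.9,247.9,.1).round(4), 'crown px',atz(c,220+451/3.75,150+374/3.75,.114).round(4))
for u,v in((260,247),):print('cutter tip',atz(c,220+165/3.75,150+357/3.75,.006).round(3))
print('desk edge',atz(c,340,292,0).round(3))
E
```

```text
blue [ 549.7 -226.9] [106.2 126.7] 0.85
[[ 495.7 -164.4]
 [ 497.5 -291. ]
 [ 603.8 -289.4]
 [ 601.9 -162.8]]
wood [ 678.2 -220.9] [ 26.7 186.8] 2.93
[[ 660.1 -128.3]
 [ 669.6 -314.8]
 [ 696.3 -313.4]
 [ 686.8 -126.9]]
cap [ 0.5524 -0.2276  0.1   ] crown px [ 0.5487 -0.2258  0.114 ]
cutter tip [ 0.556 -0.061  0.006]
desk edge [ 0.456 -0.231  0.   ]
```

```bash
cat >> h.py <<'E'
from scipy.spatial.transform import Rotation as Ro
def goal(p,yaw,tilt):
    """fingers lean forward by tilt (deg) toward heading yaw; jaws along heading's y"""
    return np.array(p),Ro.from_euler('z',yaw,degrees=True)*Ro.from_euler('y',-tilt,degrees=True)*Ro.from_euler('xyz',[180,0,180],degrees=True)
def step(p,yaw,tilt):
    o=bot.get_obs();R=Ro.from_euler('xyz',o['tcp_rot'],degrees=True)
    P,G=goal(p,yaw,tilt)
    print('z',G.as_matrix()[:,2].round(3),'xyz',(R.inv().apply(P-o['ee_pos'])/.04).round(3),'dr',(R.inv()*G).as_rotvec().round(4))
E
python3 -c "
from h import *
step([.40,-.227,.15],1,30);step([.28,.1,.23],1,30)"
```

```text
z [ 0.5    0.009 -0.866] xyz [-11.17  -16.476   2.033] dr [-0.077  -0.5198 -0.2875]
z [ 0.5    0.009 -0.866] xyz [-6.05  -9.432  0.033] dr [-0.077  -0.5198 -0.2875]
```

Request:
step_arm:
  dr:
    - [-0.077,-0.52,-0.287]
    - [-0.077,-0.52,-0.287]
    - [-0.077,-0.52,-0.287]
    - [-0.077,-0.52,-0.287]
    - [-0.077,-0.52,-0.287]
    - [-0.077,-0.52,-0.287]
    - [-0.077,-0.52,-0.287]
    - [-0.077,-0.52,-0.287]
  xyz:
    - [-11.17,-16.48,2.03]
    - [-11.17,-16.48,2.03]
    - [-11.17,-16.48,2.03]
    - [-11.17,-16.48,2.03]
    - [-11.17,-16.48,2.03]
    - [-11.17,-16.48,2.03]
    - [-11.17,-16.48,2.03]
    - [-11.17,-16.48,2.03]
  gripper: [1,1,1,1,1,1,1,1]

```text
time: 1.55
ee_pos: [0.2847, 0.1714, 0.1936]
tcp_rot: [-178.1, 28.7, -178.7]
wrist_force: [0.1, 0.7, 0.4]
opening: 0.0854
```

```bash
python3 -c "
from h import *
o=bot.get_obs();print(o['time'],o['ee_pos'],o['tcp_rot'],o['q'])
step([.40,-.227,.15],1,30)"
```

```text
1.55 [0.28471258 0.17144232 0.19364474] [-178.13694601   28.67814052 -178.69576832] [ 50.2237644  -48.49052396 -36.61338334  83.53737358 -22.51382366
  45.71528199]
z [ 0.5    0.009 -0.866] xyz [-1.805 -9.946  2.556] dr [-0.0299 -0.023   0.005 ]
```

Request:
step_arm:
  dr:
    - [-0.03,-0.023,0.005]
    - [-0.03,-0.023,0.005]
    - [-0.03,-0.023,0.005]
    - [-0.03,-0.023,0.005]
    - [-0.03,-0.023,0.005]
    - [-0.03,-0.023,0.005]
    - [-0.03,-0.023,0.005]
    - [-0.03,-0.023,0.005]
  xyz:
    - [-1.8,-9.95,2.56]
    - [-1.8,-9.95,2.56]
    - [-1.8,-9.95,2.56]
    - [-1.8,-9.95,2.56]
    - [-1.8,-9.95,2.56]
    - [-1.8,-9.95,2.56]
    - [-1.8,-9.95,2.56]
    - [-1.8,-9.95,2.56]
  gripper: [1,1,1,1,1,1,1,1]

```text
time: 2.35
ee_pos: [0.4018, -0.0958, 0.1749]
tcp_rot: [179.6, 30.4, -179.3]
wrist_force: [2.4, 0.1, 0.1]
opening: 0.0851
```

```bash
python3 -c "
from h import *
o=bot.get_obs();print(o['time'],o['ee_pos'],o['tcp_rot'],o['q'])
step([.46,-.227,.04],1,30);step([.465,-.227,.003],1,30)"
```

```text
2.35 [ 0.40183481 -0.09576832  0.17486288] [ 179.56488544   30.42762231 -179.32887436] [-21.14804224 -46.26593149 -39.49141662  68.31705423  11.26114021
 -19.07335208]
z [ 0.5    0.009 -0.866] xyz [ 0.487 -3.325  3.599] dr [ 0.0047  0.0075 -0.0049]
z [ 0.5    0.009 -0.866] xyz [ 0.848 -3.333  4.46 ] dr [ 0.0047  0.0075 -0.0049]
```

Request:
step_arm:
  dr:
    - [0.005,0.007,-0.005]
    - [0.005,0.007,-0.005]
    - [0.005,0.007,-0.005]
    - [0.005,0.007,-0.005]
    - [0.005,0.007,-0.005]
    - [0.005,0.007,-0.005]
    - [0.005,0.007,-0.005]
    - [0.005,0.007,-0.005]
  xyz:
    - [0.49,-3.32,3.6]
    - [0.49,-3.32,3.6]
    - [0.49,-3.32,3.6]
    - [0.49,-3.32,3.6]
    - [0.49,-3.32,3.6]
    - [0.49,-3.32,3.6]
    - [0.49,-3.32,3.6]
    - [0.49,-3.32,3.6]
  gripper: [1,1,1,1,1,1,1,1]

```text
time: 3.15
ee_pos: [0.4607, -0.2248, 0.0416]
tcp_rot: [-179.9, 30.1, -178.9]
wrist_force: [-0.3, 0.2, 0.3]
opening: 0.0852
```

```bash
python3 -c "
from h import *
o=bot.get_obs();print(o['time'],o['ee_pos'],o['tcp_rot'],o['q'])
step([.475,-.227,.003],1,30)
for n in['top','side']:
    c=bot.camera(n);im=c['image'][150:330,240:440];save(n+'1',cv2.resize(im,None,fx=3,fy=3,interpolation=cv2.INTER_CUBIC))
"
```

```text
3.15 [ 0.4606575  -0.22475507  0.04163192] [-179.88870336   30.05479888 -178.8920492 ] [-35.52134184 -24.72494857 -42.32554299  47.42830291  17.29264019
 -32.74242594]
z [ 0.5    0.009 -0.866] xyz [ 0.174 -0.061  1.015] dr [-0.001   0.001   0.0016]
```

View pics/top1.png

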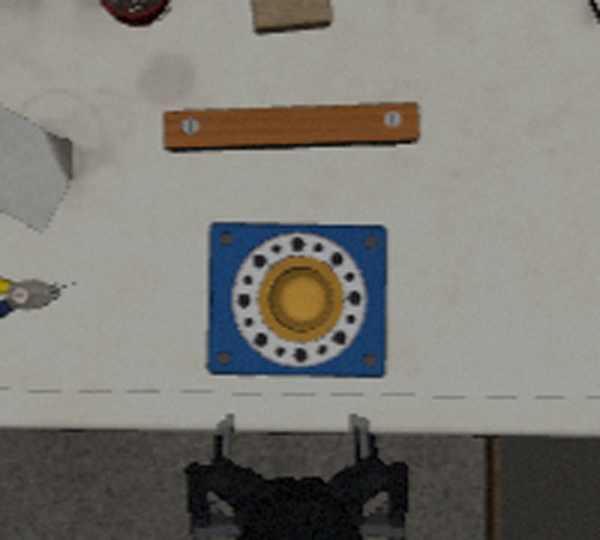

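View pics/side1.png

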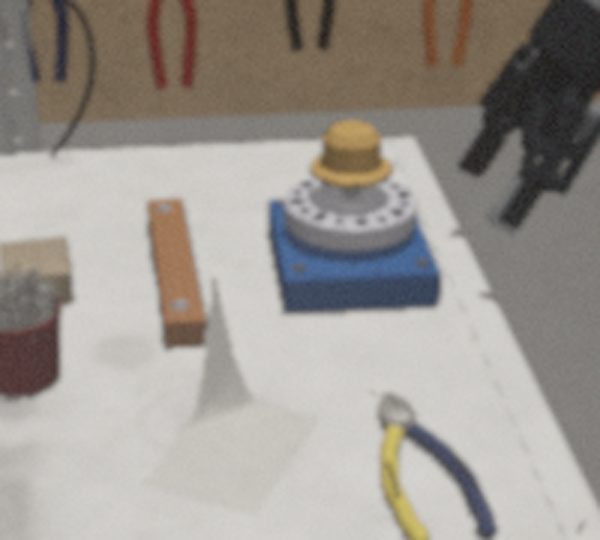

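Request:
step_arm:
  dr:
    - [0,0,0]
    - [0,0,0]
    - [0,0,0]
    - [0,0,0]
    - [0,0,0]
    - [0,0,0]
    - [0,0,0]
    - [0,0,0]
  xyz:
    - [0.08,-0.03,0.5]
    - [0.17,-0.06,1.0]
    - [0.17,-0.06,1.0]
    - [0.17,-0.06,1.0]
    - [0.17,-0.06,1.0]
    - [0.17,-0.06,1.0]
    - [0.17,-0.06,1.0]
    - [0.17,-0.06,1.0]
  gripper: [1,1,1,1,1,1,1,1]

```text
time: 4.05
ee_pos: [0.4741, -0.2274, 0.0017]
tcp_rot: [180.0, 29.9, -179.0]
wrist_force: [-0.4, -0.6, 0.0]
opening: 0.0855
```

```bash
python3 -c "
from h import *
o=bot.get_obs();print(o['time'],o['ee_pos'],o['tcp_rot'],o['q'],o['wrist_force'])
step([.498,-.227,.003],1,30)
step([.528,-.226,.003],2,30)
for n in['top','side']:
    c=bot.camera(n);im=c['image'][150:330,240:440];save(n+'2',cv2.resize(im,None,fx=3,fy=3,interpolation=cv2.INTER_CUBIC))
"
```

```text
4.05 [ 0.47406632 -0.2273504   0.00168881] [ 179.99689156   29.91317972 -179.01860295] [-34.69288835 -20.54988307 -44.06765138  41.4340675   16.90985623
 -31.89270276] [-0.3620495  -0.63854974  0.02453925]
z [ 0.5    0.009 -0.866] xyz [-0.535 -0.002  0.27 ] dr [-0.0001 -0.0015 -0.0003]
z [ 0.5    0.017 -0.866] xyz [-1.185  0.011  0.644] dr [-0.0088 -0.0015 -0.0154]
```

View pics/top2.png

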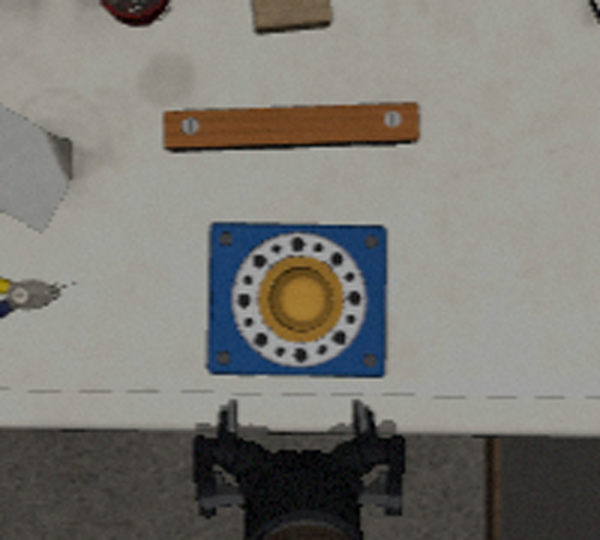

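View pics/side2.png

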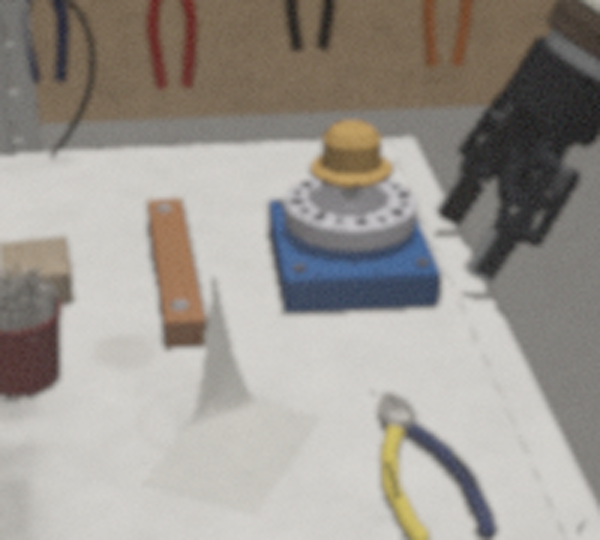

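Request:
step_arm:
  dr:
    - [0,0,0]
    - [0,0,0]
    - [0,0,0]
    - [0,0,0]
    - [0,0,0]
    - [0,0,0]
    - [0,0,0]
    - [0,0,0]
  xyz:
    - [-0.11,0,0.06]
    - [-0.22,0,0.12]
    - [-0.32,0,0.18]
    - [-0.43,0,0.24]
    - [-0.54,0,0.3]
    - [-0.65,0,0.36]
    - [-0.76,0,0.43]
    - [-0.87,0,0.49]
  gripper: [1,1,1,1,1,1,1,1]

```text
time: 4.95
ee_pos: [0.5136, -0.2266, 0.0011]
tcp_rot: [180.0, 29.8, -179.1]
wrist_force: [-9.3, -0.4, 4.0]
opening: 0.0856
```

```bash
python3 -c "
from h import *
o=bot.get_obs();print(o['time'],o['ee_pos'],o['tcp_rot'],o['wrist_force'],o['torque'])
step([.545,-.226,.003],3,30)
c=bot.camera('top')
for k,z in(('blue',.03),('wood',.022)):
    r=rect(c,k,z);print(k,np.round(r[0],1),np.round(r[1],1),round(r[2],2))
for n in['top','side']:
    c=bot.camera(n);im=c['image'][150:330,240:440];save(n+'3',cv2.resize(im,None,fx=3,fy=3,interpolation=cv2.INTER_CUBIC))
"
```

```text
4.95 [ 0.51362885 -0.22656347  0.00110825] [ 179.96453156   29.78240031 -179.06613909] [-9.31231887 -0.37106714  4.01465636] [-0.12553704  1.42122939 -0.04240443]
z [ 0.499  0.026 -0.866] xyz [-0.704  0.001  0.349] dr [-0.0174 -0.0038 -0.0313]
blue [ 569.2 -225.6] [106.7 124.8] 0.92
wood [ 678.2 -220.8] [ 26.7 186.8] 2.95
```

View pics/top3.png

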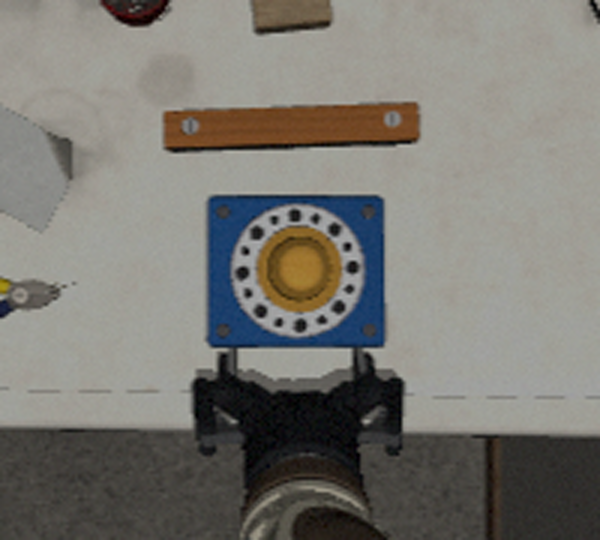

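View pics/side3.png

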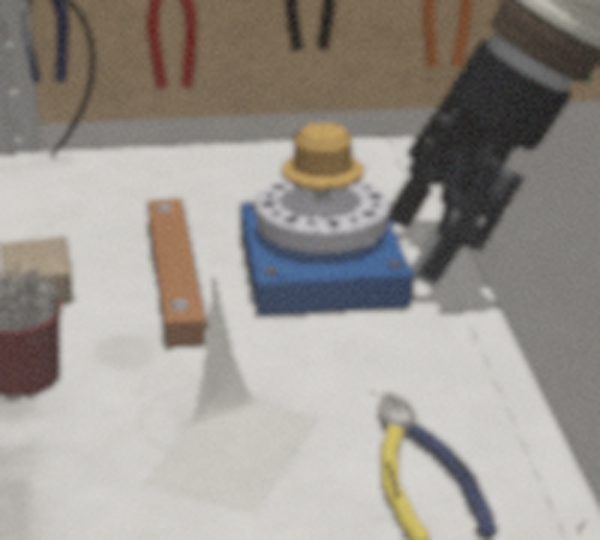

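Request:
step_arm:
  dr:
    - [-0.002,0,-0.004]
    - [-0.004,0,-0.008]
    - [-0.006,0,-0.012]
    - [-0.009,0,-0.016]
    - [-0.011,0,-0.02]
    - [-0.013,0,-0.024]
    - [-0.016,0,-0.028]
    - [-0.017,0,-0.031]
  xyz:
    - [-0.09,0,0.04]
    - [-0.18,0,0.09]
    - [-0.26,0,0.13]
    - [-0.34,0,0.18]
    - [-0.42,0,0.22]
    - [-0.5,0,0.27]
    - [-0.58,0,0.31]
    - [-0.66,0,0.35]
  gripper: [1,1,1,1,1,1,1,1]

```text
time: 5.9
ee_pos: [0.543, -0.2257, 0.0014]
tcp_rot: [180.0, 29.8, -177.0]
wrist_force: [-3.4, -0.5, -3.1]
opening: 0.0853
```

```bash
python3 -c "
from h import *
o=bot.get_obs();print(o['time'],o['ee_pos'],o['tcp_rot'],o['wrist_force'],o['torque'])
c=bot.camera('top')
for k,z in(('blue',.03),('wood',.022)):
    r=rect(c,k,z);print(k,np.round(r[0],1),np.round(r[1],1),round(r[2],2));print(r[3].round(1))
for n in['top']:
    im=c['image'][150:330,240:440];save(n+'4',cv2.resize(im,None,fx=3,fy=3,interpolation=cv2.INTER_CUBIC))
"
```

```text
5.9 [ 0.5430118  -0.22570243  0.00141413] [ 179.95589374   29.75019117 -177.01730192] [-3.36770952 -0.46315647 -3.1288784 ] [-0.10535955  1.36837257 -0.12775813]
blue [ 598.4 -222.3] [108.1 126.4] 2.92
[[ 541.2 -162. ]
 [ 547.7 -288.2]
 [ 655.7 -282.7]
 [ 649.2 -156.5]]
wood [ 678.2 -220.8] [ 26.8 186.8] 2.96
[[ 660.  -128.3]
 [ 669.6 -314.8]
 [ 696.4 -313.4]
 [ 686.7 -126.9]]
```

View pics/top4.png

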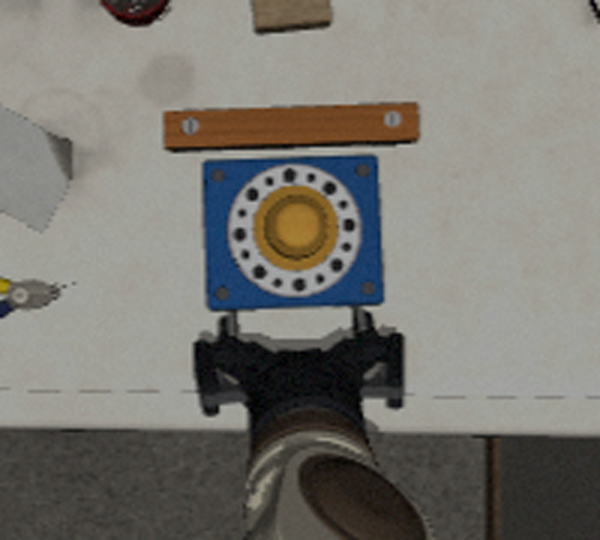

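Request:
step_arm:
  dr:
    - [0,0,0]
    - [0,0,0]
    - [0,0,0]
    - [0,0,0]
    - [0,0,0]
    - [0,0,0]
    - [0,0,0]
    - [0,0,0]
  xyz:
    - [-0.065,0,0.038]
    - [-0.11,0,0.062]
    - [-0.13,0,0.075]
    - [-0.152,0,0.088]
    - [-0.174,0,0.1]
    - [-0.195,0,0.112]
    - [-0.217,0,0.125]
    - [-0.23,0,0.132]
  gripper: [1,1,1,1,1,1,1,1]

```text
time: 6.75
ee_pos: [0.5535, -0.2254, 0.0022]
tcp_rot: [180.0, 29.8, -177.0]
wrist_force: [-19.1, 1.8, 6.3]
opening: 0.0853
```

```bash
python3 -c "
from h import *
o=bot.get_obs();print(o['time'],o['ee_pos'],o['tcp_rot'],o['wrist_force'],o['torque'])
c=bot.camera('top')
for k,z in(('blue',.03),('wood',.022)):
    r=rect(c,k,z);print(k,np.round(r[0],1),np.round(r[1],1),round(r[2],2));
for n in['top']:
    im=c['image'][170:270,280:400];save(n+'5',cv2.resize(im,None,fx=6,fy=6,interpolation=cv2.INTER_CUBIC))
"
```

```text
6.75 [ 0.55347685 -0.22537033  0.00223242] [ 179.98636293   29.77333252 -177.02752955] [-19.10525128   1.81698574   6.33704128] [0.12530733 2.93896941 0.26121707]
blue [ 608.8 -221.5] [108.4 127.1] 3.22
wood [ 678.2 -220.8] [ 26.7 186.8] 2.95
```

View pics/top5.png

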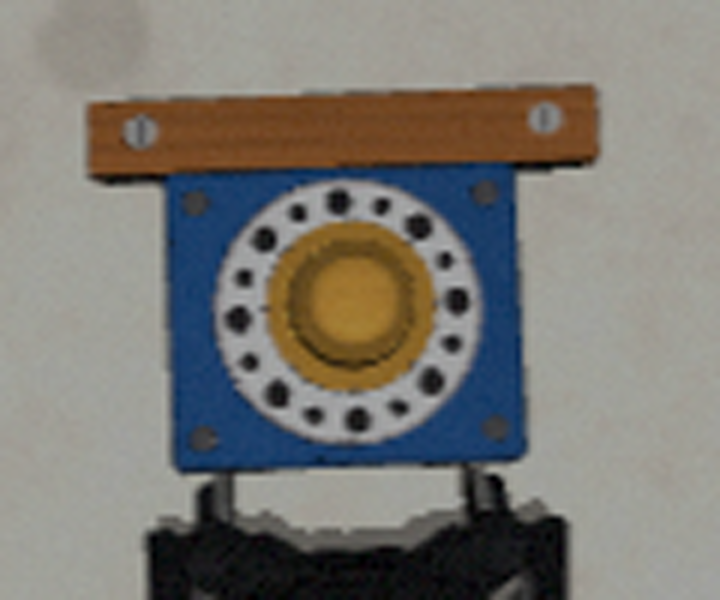

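Request:
step_arm:
  dr:
    - [0,0,0]
    - [0,0,0]
    - [0,0,0]
    - [0,0,0]
    - [0,0,0]
    - [0,0,0]
    - [0,0,0]
    - [0,0,0]
  xyz:
    - [-0.005,0,0.003]
    - [-0.01,0,0.006]
    - [-0.015,0,0.009]
    - [-0.015,0,0.009]
    - [-0.015,0,0.009]
    - [-0.015,0,0.009]
    - [-0.015,0,0.009]
    - [-0.015,0,0.009]
  gripper: [1,1,1,1,1,1,1,1]

```text
time: 7.6
ee_pos: [0.5535, -0.2254, 0.0022]
tcp_rot: [180.0, 29.7, -177.1]
wrist_force: [-23.2, 1.7, 8.3]
opening: 0.0856
```

```bash
python3 -c "
from h import *
o=bot.get_obs();print(o['time'],o['ee_pos'],o['tcp_rot'],o['wrist_force'],o['torque'])
c=bot.camera('top')
for k,z in(('blue',.03),('wood',.022)):
    r=rect(c,k,z);print(k,np.round(r[0],1),np.round(r[1],1),round(r[2],2));
"
```

```text
7.6 [ 0.55352643 -0.22537985  0.00217467] [ 179.97187811   29.72311046 -177.06203183] [-23.24621039   1.72970717   8.33209106] [0.23196676 3.28612892 0.39179896]
blue [ 608.8 -221.3] [108.3 127.2] 3.07
wood [ 678.2 -220.9] [ 26.7 186.8] 2.88
```

Request:
step_arm:
  dr:
    - [-0.005,0,-0.009]
    - [-0.01,0,-0.017]
    - [-0.01,0,-0.017]
    - [0,0,0]
    - [0.01,0,0.017]
    - [0.01,0,0.017]
    - [0,0,0]
    - [0,0,0]
  xyz:
    - [-0.015,0,0.009]
    - [-0.02,0,0.012]
    - [-0.02,0,0.012]
    - [-0.02,0,0.012]
    - [-0.02,0,0.012]
    - [-0.02,0,0.012]
    - [-0.02,0,0.012]
    - [-0.02,0,0.012]
  gripper: [1,1,1,1,1,1,1,1]

```text
time: 8.45
ee_pos: [0.5537, -0.2255, 0.0017]
tcp_rot: [179.9, 29.6, -177.1]
wrist_force: [-29.0, 1.1, 12.7]
opening: 0.0852
```

```bash
python3 -c "
from h import *
o=bot.get_obs();print(o['time'],o['ee_pos'],o['tcp_rot'],o['wrist_force'],o['torque'])
step([.49,-.227,.015],3,30)
c=bot.camera('top')
for k,z in(('blue',.03),('wood',.022)):
    r=rect(c,k,z);print(k,np.round(r[0],1),np.round(r[1],1),round(r[2],2));
"
```

```text
8.45 [ 0.55365805 -0.22547153  0.00169563] [ 179.93368534   29.63586313 -177.11022038] [-29.013285     1.09817068  12.74253564] [0.50662732 4.02113571 0.38453327]
z [ 0.499  0.026 -0.866] xyz [ 1.219  0.043 -1.076] dr [ 0.0002 -0.0064 -0.0017]
blue [ 608.9 -221.5] [108.1 127.8] 2.93
wood [ 678.2 -220.8] [ 26.7 186.8] 2.95
```

Request:
step_arm:
  dr:
    - [0,0,0]
    - [0,0,0]
    - [0,0,0]
    - [0,0,0]
    - [0,0,0]
    - [0,0,0]
    - [0,0,0]
    - [0,0,0]
  xyz:
    - [0.05,0,-0.03]
    - [0.15,0,-0.09]
    - [0.4,0,-0.24]
    - [0.8,0,-0.5]
    - [1.2,0,-1.0]
    - [1.2,0,-2.0]
    - [1.0,0,-3.2]
    - [0.8,0,-4.4]
  gripper: [1,1,1,1,1,0.5,0,0]

```text
time: 9.3
ee_pos: [0.4395, -0.2311, 0.1412]
tcp_rot: [-179.9, 30.0, -176.9]
wrist_force: [0.8, -1.0, 0.9]
opening: 0.044
```

```bash
python3 -c "
from h import *
o=bot.get_obs();print(o['time'],o['ee_pos'],o['tcp_rot'],o['wrist_force'],o['torque'],o['q'])
import pickle
c=bot.camera('top');pickle.dump(c,open('top6.pkl','wb'))
for k,z in(('blue',.03),('wood',.022)):
    r=rect(c,k,z);print(k,np.round(r[0],1),np.round(r[1],1),round(r[2],2));
r=bot.regions_of(c,'cap')
for k in r[:2]:print(k['p'],k['box'])
s=bot.camera('side');pickle.dump(s,open('side6.pkl','wb'))
for n,c,a in(('top',c,(170,280)),('side',s,(160,280))):
    im=c['image'][a[0]:a[0]+100,a[1]:a[1]+120];save(n+'6',cv2.resize(im,None,fx=6,fy=6,interpolation=cv2.INTER_CUBIC))
"
```

```text
9.3 [ 0.43951081 -0.23106449  0.14117357] [-179.93466238   29.95340378 -176.93562907] [ 0.78464751 -0.96501273  0.94788393] [-0.1142055   0.39465349  0.01582518] [-38.7101391  -27.79389358 -32.98562797  61.50959878  19.37687408
 -37.72528849]
blue [ 608.9 -221.2] [108.1 127.2] 2.92
wood [ 678.2 -220.8] [ 26.7 186.8] 2.95
0.58 [336.4, 220.8, 28.2, 27.3]
```

View pics/top6.png

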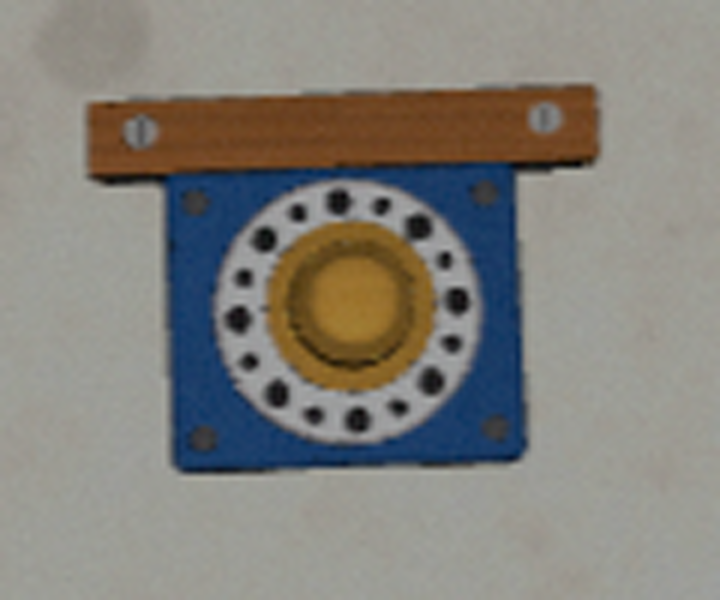

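View pics/side6.png

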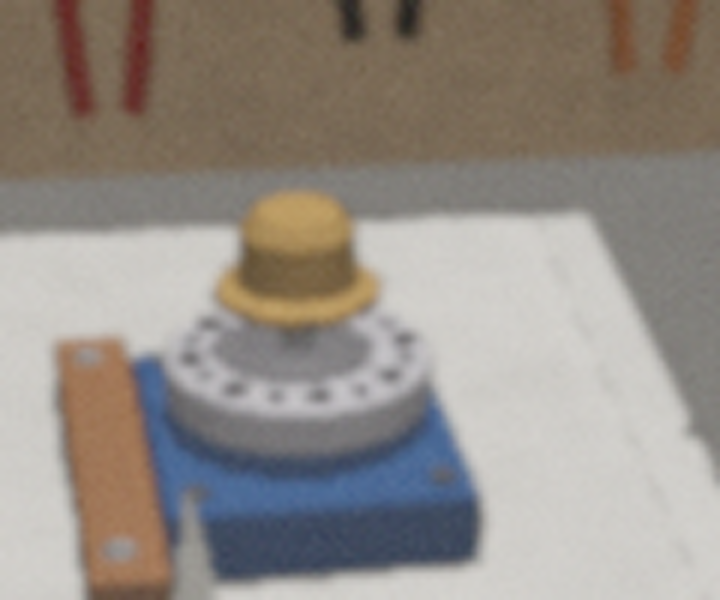

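```bash
python3 -c "
from h import *
import pickle
c=pickle.load(open('top6.pkl','rb'))
print(atz(c,280+(352+.5)/6-.5,170+(301+.5)/6-.5,.114).round(4), 'flange',atz(c,280+351/6-.5,170+306/6-.5,.083).round(4))
# wheel circle
print('wheel',atz(c,280+350/6-.5,170+312/6-.5,.059).round(4))
p=proj(c,[.609,-.2213,.114]);print(p,(p-[280,170]+.5)*6-.5)
s=pickle.load(open('side6.pkl','rb'))
for z in(.112,.115):
  p=proj(s,[.609,-.2213,z]);print((p-[280,160]+.5)*6-.5)
step([.609,-.2213,.15],3,0); step([.52,-.225,.2],3,0)
"
```

```text
[ 0.6085 -0.221   0.114 ] flange [ 0.6091 -0.2218  0.083 ]
wheel [ 0.6086 -0.2224  0.059 ]
[338.39603135 219.51591787] [352.87618809 299.5955072 ]
[295.92476251 208.03592947]
[295.87356236 200.07703103]
z [-0.  0. -1.] xyz [-3.699  0.07   1.991] dr [-0.0057  0.5281  0.0009]
z [-0.  0. -1.] xyz [-2.405  0.085 -0.211] dr [-0.0057  0.5281  0.0009]
```

Request:
step_arm:
  dr:
    - [-0.001,0.13,0]
    - [-0.002,0.26,0]
    - [-0.004,0.4,0]
    - [-0.006,0.528,0.001]
    - [-0.006,0.528,0.001]
    - [-0.006,0.528,0.001]
    - [-0.006,0.528,0.001]
    - [-0.006,0.528,0.001]
  xyz:
    - [-0.8,0.02,-0.3]
    - [-1.6,0.05,-0.3]
    - [-2.4,0.08,-0.2]
    - [-2.8,0.08,0.4]
    - [-3.2,0.08,1.1]
    - [-3.7,0.07,1.99]
    - [-3.7,0.07,1.99]
    - [-3.7,0.07,1.99]
  gripper: [0,0,0,0,0,0,0,0]

```text
time: 10.25
ee_pos: [0.608, -0.2191, 0.1416]
tcp_rot: [179.6, -0.6, -176.9]
wrist_force: [-0.1, 0.0, 0.9]
opening: -0.0004
```

```bash
python3 -c "
from h import *
o=bot.get_obs();print(o['time'],o['ee_pos'],o['tcp_rot'],o['wrist_force'],o['opening'])
step([.609,-.2215,.118],3,0)
"
```

```text
10.25 [ 0.60804622 -0.2191474   0.14159206] [ 179.58253591   -0.55468828 -176.89092392] [-0.0655624   0.03641269  0.85256379] -0.00040486467371549225
z [-0.  0. -1.] xyz [-0.026 -0.064  0.589] dr [ 0.0073 -0.0097  0.0019]
```

Request:
step_arm:
  dr:
    - [0,0,0]
    - [0,0,0]
    - [0,0,0]
    - [0,0,0]
    - [0,0,0]
    - [0,0,0]
    - [0,0,0]
    - [0,0,0]
  xyz:
    - [0,0,0]
    - [0,0,0]
    - [0,0,0]
    - [0,0,0]
    - [0,0,0]
    - [0,0,0]
    - [0,0,0]
    - [0,0,0]
  gripper: [0,0,0,0,0,0,0,0]

```text
time: 11.05
ee_pos: [0.6083, -0.2197, 0.1439]
tcp_rot: [179.7, -0.4, -176.9]
wrist_force: [-0.6, 0.5, -0.7]
opening: 0.0001
```

```bash
python3 -c "
from h import *
o=bot.get_obs();print(o['time'],o['ee_pos'],o['tcp_rot'],o['wrist_force'],o['opening'])
step([.609,-.2215,.118],3,0)
c=bot.camera('top');s=bot.camera('side')
for n,c,a in(('top',c,(170,280)),('side',s,(160,280))):
    im=c['image'][a[0]:a[0]+100,a[1]:a[1]+120];save(n+'7',cv2.resize(im,None,fx=6,fy=6,interpolation=cv2.INTER_CUBIC))
"
```

```text
11.05 [ 0.60831505 -0.21972999  0.14386031] [ 179.67311565   -0.37374957 -176.94770284] [-0.59839624  0.45099496 -0.68162068] 0.00013725064280135197
z [-0.  0. -1.] xyz [-0.019 -0.049  0.646] dr [ 0.0057 -0.0065  0.0009]
```

View pics/side7.png

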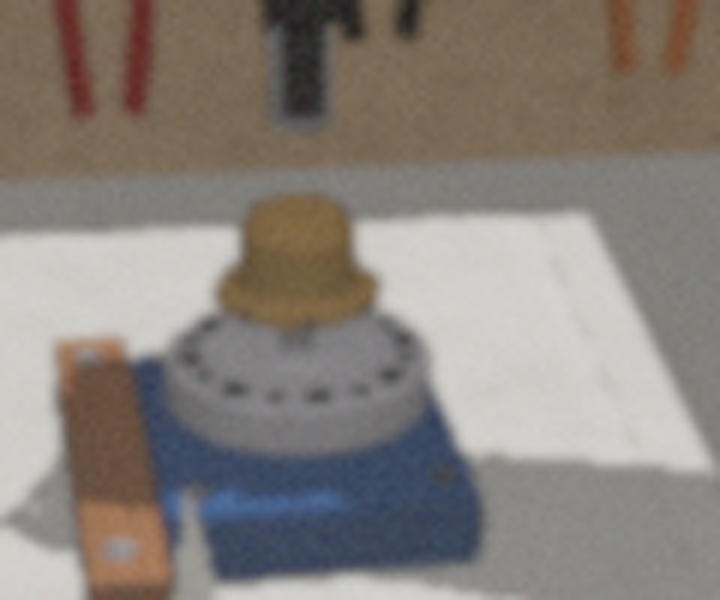

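Request:
step_arm:
  dr:
    - [0,0,0]
    - [0,0,0]
    - [0,0,0]
    - [0,0,0]
    - [0,0,0]
    - [0,0,0]
    - [0,0,0]
    - [0,0,0]
  xyz:
    - [0,0,0.15]
    - [0,0,0.3]
    - [0,0,0.45]
    - [0,0,0.55]
    - [0,0,0.55]
    - [0,0,0.55]
    - [0,0,0.55]
    - [0,0,0.55]
  gripper: [0,0,0,0,0,0,0,0]

```text
time: 11.95
ee_pos: [0.6083, -0.2197, 0.1223]
tcp_rot: [179.7, -0.3, -177.0]
wrist_force: [0.2, 0.5, 0.1]
opening: 0.0005
```

```bash
python3 -c "
from h import *
o=bot.get_obs();print(o['time'],o['ee_pos'],o['tcp_rot'],o['wrist_force'],o['opening'])
step([.609,-.2215,.118],3,0)
"
```

```text
11.95 [ 0.60832281 -0.21968063  0.12227307] [ 179.68451063   -0.339088   -176.95076353] [0.24434422 0.46460918 0.05855145] 0.00045747170084452796
z [-0.  0. -1.] xyz [-0.015 -0.047  0.106] dr [ 0.0055 -0.0059  0.0008]
```

Request:
step_arm:
  dr:
    - [0.0055,-0.006,0]
    - [0.0055,-0.006,0]
    - [0.0055,-0.006,0]
    - [0.0055,-0.006,0]
    - [0.0055,-0.006,0]
    - [0.0055,-0.006,0]
    - [0.0055,-0.006,0]
    - [0.0055,-0.006,0]
  xyz:
    - [-0.015,-0.045,0.03]
    - [-0.015,-0.045,0.06]
    - [-0.015,-0.045,0.08]
    - [-0.015,-0.045,0.09]
    - [-0.015,-0.045,0.09]
    - [-0.015,-0.045,0.09]
    - [-0.015,-0.045,0.09]
    - [-0.015,-0.045,0.09]
  gripper: [0,0,0,0,0,0,0,0]

```text
time: 12.75
ee_pos: [0.6089, -0.2214, 0.1183]
tcp_rot: [180.0, -0.0, -177.0]
wrist_force: [-1.3, 0.3, -0.3]
opening: 0.0003
```

```bash
python3 -c "
from h import *
o=bot.get_obs();print(o['time'],o['ee_pos'],o['tcp_rot'],o['wrist_force'],o['opening'])
step([.609,-.2215,.093],3,0)
c=bot.camera('top');s=bot.camera('side')
for n,c,a in(('top',c,(170,280)),('side',s,(160,280))):
    im=c['image'][a[0]:a[0]+100,a[1]:a[1]+120];save(n+'8',cv2.resize(im,None,fx=6,fy=6,interpolation=cv2.INTER_CUBIC))
"
```

```text
12.75 [ 0.6088667  -0.22137227  0.11831534] [ 1.79988245e+02 -2.46246271e-02 -1.76951281e+02] [-1.27880373  0.33411242 -0.26562171] 0.00025989610975758645
z [-0.  0. -1.] xyz [-0.003 -0.003  0.633] dr [ 0.0002 -0.0004  0.0009]
```

View pics/side8.png

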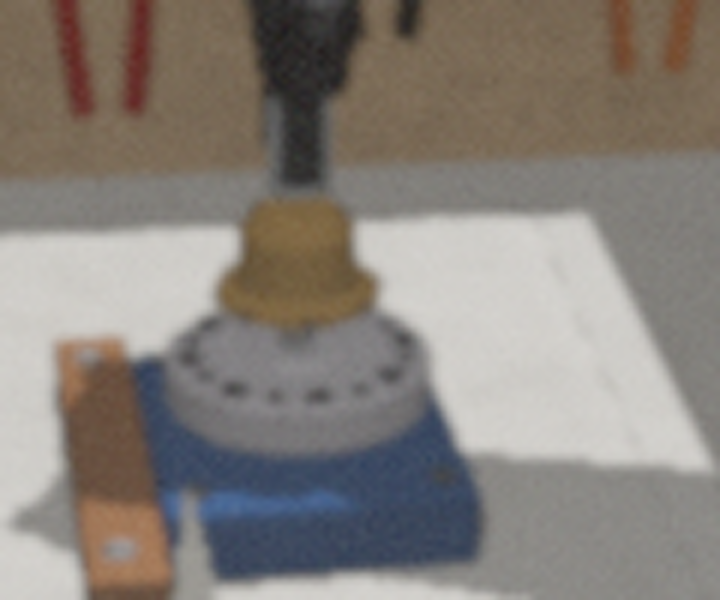

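Request:
step_arm:
  dr:
    - [0,0,0]
    - [0,0,0]
    - [0,0,0]
    - [0,0,0]
    - [0,0,0]
    - [0,0,0]
    - [0,0,0]
    - [0,0,0]
  xyz:
    - [0,0,0.06]
    - [0,0,0.12]
    - [0,0,0.18]
    - [0,0,0.24]
    - [0,0,0.3]
    - [0,0,0.35]
    - [0,0,0.4]
    - [0,0,0.4]
  gripper: [0,0,0,0,0,0,0,0]

```text
time: 13.65
ee_pos: [0.6092, -0.2215, 0.1037]
tcp_rot: [-180.0, 0.1, -177.0]
wrist_force: [-1.8, 0.3, 9.6]
opening: 0.0001
```

```bash
python3 -c "
from h import *
o=bot.get_obs();print(o['time'],o['ee_pos'],o['tcp_rot'],o['wrist_force'],o['torque'])
step([.609,-.2215,.093],3,0)
c=bot.camera('top');s=bot.camera('side')
for n,c,a in(('top',c,(170,280)),('side',s,(160,280))):
    im=c['image'][a[0]:a[0]+100,a[1]:a[1]+120];save(n+'9',cv2.resize(im,None,fx=6,fy=6,interpolation=cv2.INTER_CUBIC))
"
```

```text
13.65 [ 0.60921626 -0.22147694  0.10368046] [-1.79968021e+02  8.40645646e-02 -1.76950444e+02] [-1.78630786  0.26753314  9.577351  ] [ 0.11518526  0.33589492 -0.01500977]
z [-0.  0. -1.] xyz [ 0.006 -0.     0.267] dr [-0.0006  0.0015  0.0009]
```

View pics/side9.png

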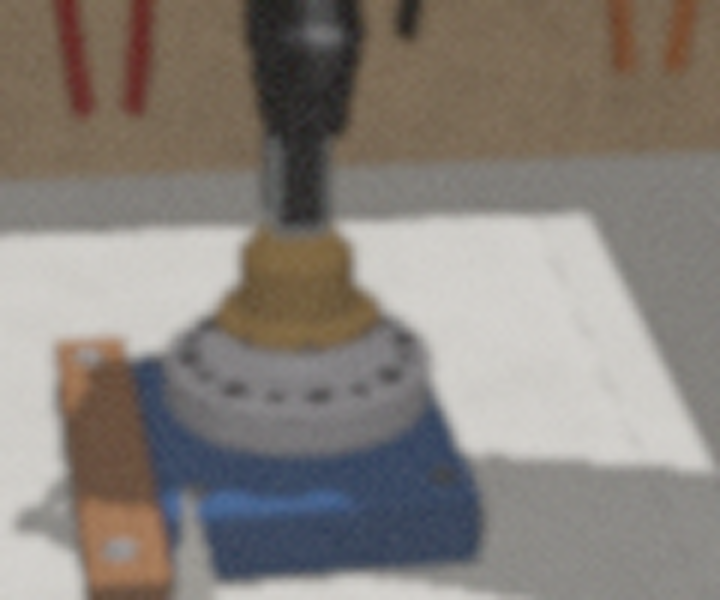

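Request:
step_arm:
  dr:
    - [0,0,0]
    - [0,0,0]
    - [0,0,0]
    - [0,0,0]
    - [0,0,0]
    - [0,0,0]
    - [0,0,0]
    - [0,0,0]
  xyz:
    - [0,0,0.05]
    - [0,0,0.1]
    - [0,0,0.15]
    - [0,0,0.2]
    - [0,0,0.24]
    - [0,0,0.27]
    - [0,0,0.3]
    - [0,0,0.32]
  gripper: [0,0,0,0,0,0,0,0]

```text
time: 14.55
ee_pos: [0.6099, -0.2217, 0.0928]
tcp_rot: [-179.9, 0.2, -176.9]
wrist_force: [-3.2, 1.4, 21.9]
opening: -0.0001
```

```bash
python3 -c "
from h import *
o=bot.get_obs();print(o['time'],o['ee_pos'],o['tcp_rot'],o['wrist_force'],o['torque'])
"
```

```text
14.55 [ 0.6098775  -0.22170381  0.09278786] [-179.90917445    0.22264427 -176.94887826] [-3.24102502  1.41504775 21.87766446] [0.34829521 0.86239634 0.02214225]
```

Request:
step_arm:
  dr:
    - [0,0,0]
    - [0,0,0]
    - [0,0,0]
    - [0,0,0]
    - [0,0,0]
    - [0,0,0]
    - [0,0,0]
    - [0,0,0]
  xyz:
    - [0,0,0.01]
    - [0,0,0.02]
    - [0,0,0.025]
    - [0,0,0.025]
    - [0,0,0.025]
    - [0,0,0.025]
    - [0,0,0.025]
    - [0,0,0.025]
  gripper: [0,0,0,0,0,0,0,0]

```text
time: 15.35
ee_pos: [0.6102, -0.2218, 0.0928]
tcp_rot: [-179.9, 0.3, -176.9]
wrist_force: [-4.1, 0.6, 23.6]
opening: -0.0003
```

Request:
step_arm:
  dr:
    - [0,0,0]
    - [0,0,0]
    - [0,0,0]
    - [0,0,0]
    - [0,0,0]
    - [0,0,0]
    - [0,0,0]
    - [0,0,0]
  xyz:
    - [0,0,-0.05]
    - [0,0,-0.12]
    - [0,0,-0.3]
    - [0,0,-0.8]
    - [0,0,-1.5]
    - [1,0,-2.2]
    - [2.2,0,-2.6]
    - [3.4,0,-2.6]
  gripper: [0,0,0,0,0,0,0,0]

```text
time: 16.15
ee_pos: [0.4725, -0.2288, 0.1947]
tcp_rot: [-179.9, 0.1, -176.9]
wrist_force: [-0.4, -1.4, 0.3]
opening: -0.0001
```

```bash
python3 -c "
from h import *
o=bot.get_obs();print(o['time'],o['ee_pos'],o['tcp_rot'],o['wrist_force'],o['torque'])
c=bot.camera('top');s=bot.camera('side')
for k,z in(('blue',.03),('wood',.022)):
    r=rect(c,k,z);print(k,np.round(r[0],1),np.round(r[1],1),round(r[2],2));
for z in(.093,.096):
  p=proj(s,[.609,-.2213,z]);print((p-[280,160]+.5)*6-.5)
for n,c,a in(('top',c,(170,280)),('side',s,(160,280))):
    im=c['image'][a[0]:a[0]+100,a[1]:a[1]+120];save(n+'10',cv2.resize(im,None,fx=6,fy=6,interpolation=cv2.INTER_CUBIC))
"
```

```text
16.15 [ 0.47254683 -0.22883503  0.19468719] [-1.79924889e+02  1.20143979e-01 -1.76910354e+02] [-0.37425306 -1.36948452  0.28860028] [-0.1043225   0.01673642  0.02051345]
blue [ 609.3 -221. ] [108.  127.8] 2.4
wood [ 678.3 -220.9] [ 26.6 186.8] 2.88
[296.24601735 257.97395252]
[296.1956361  250.14234937]
```

View pics/side10.png

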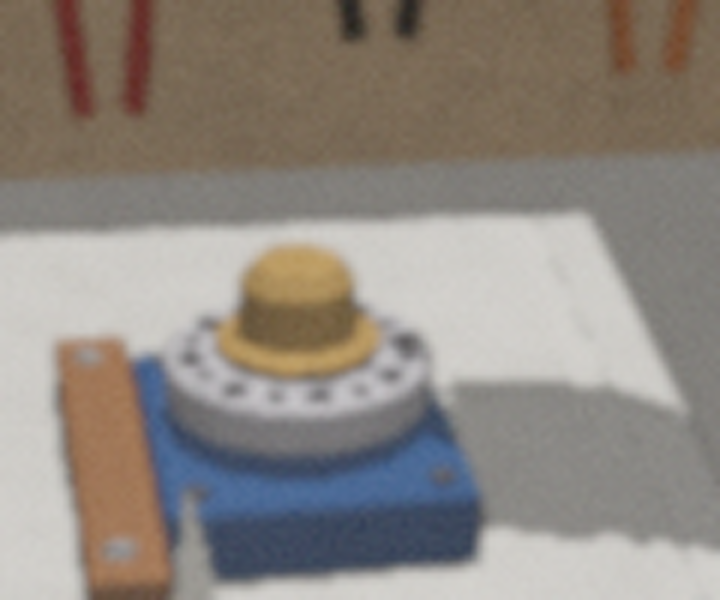

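View pics/top10.png

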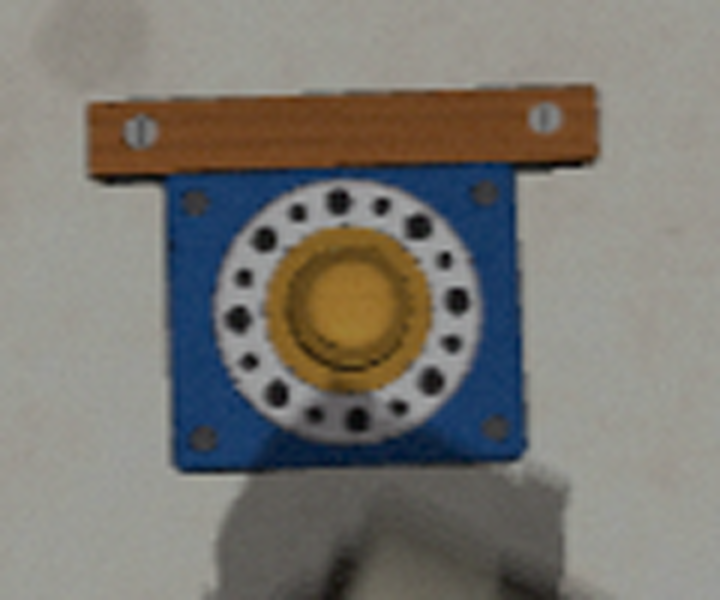

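Request:
step_arm:
  dr:
    - [0,0,0]
    - [0,0,0]
    - [0,0,0]
    - [0,0,0]
    - [0,0,0]
    - [0,0,0]
    - [0,0,0]
    - [0,0,0]
  xyz:
    - [0.8,0.5,0]
    - [1.5,1.5,0]
    - [2,2.5,0]
    - [2.5,3.5,0]
    - [2.5,4.5,0]
    - [2.5,5,0]
    - [2.5,5,0]
    - [2.5,5,0]
  gripper: [0,0,0,0,0,0,0,0]

```text
time: 17.05
ee_pos: [0.3628, -0.034, 0.1928]
tcp_rot: [-180.0, -0.0, -176.9]
wrist_force: [0.1, -0.6, -0.1]
opening: 0.0002
```

```bash
python3 -c "
from h import *
import pickle
print(bot.get_obs()['time'])
c=bot.camera('top');s=bot.camera('side')
for k,z in(('blue',.03),('wood',.022)):
    r=rect(c,k,z);print(k,np.round(r[0],1),np.round(r[1],1),round(r[2],2));
a=pickle.load(open('top6.pkl','rb'))['image'];b=c['image']
g=lambda i:np.float32(cv2.cvtColor(i,cv2.COLOR_RGB2GRAY))
for n,(y0,y1,x0,x1) in dict(rear=(238,256,300,380),left=(200,252,300,318),wood=(178,205,290,390),pot=(125,165,265,300),off=(130,165,318,355),cutters=(232,268,190,262)).items():
    print(n,cv2.phaseCorrelate(g(a)[y0:y1,x0:x1],g(b)[y0:y1,x0:x1]))
save('top11',c['image'])
"
```

```text
17.05
blue [ 608.9 -221.3] [108.1 127.2] 2.96
wood [ 678.2 -220.8] [ 26.7 186.8] 2.95
rear ((0.04225767699584537, 0.0383519820769358), 0.9639225271013048)
left ((-0.014530628069170604, 0.029471477727511797), 1.0064114263518849)
wood ((-0.0402850957544274, 0.4921821012493659), 0.9820425425635444)
pot ((-0.03259617489764821, -0.005527541254441104), 0.9993175639046563)
off ((-0.044729894405598714, 0.028655102154587553), 1.0032264973554346)
cutters ((-0.043916669208556414, 0.051131628094527315), 0.9767625247254784)
```

View pics/top11.png

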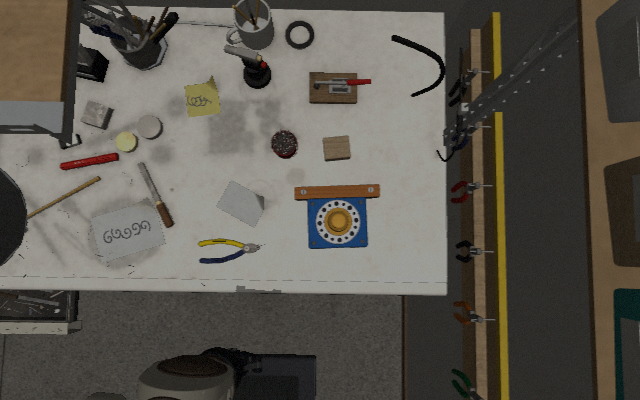

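Base parallel (2.96° against 2.95°) and in contact, cap home, bystanders unmoved, robot clear.

```bash
python3 -c "
from h import *
print(bot.job_done())"
```

```text
the job is handed in; nothing more can be done
None
```

The carousel base is flush against the bench stop, the brass cap is pressed fully home, and the job is handed in at about 17 s of the 54 s allowed.

**Pushing the base:** I pushed with the open fingers on both rear corners at once, not one corner in turn, and turned about 2° on the way. I then pressed left and right against the stop. The force rose to about 29 N with almost no further movement. In the last pictures the base sits at 2.96° and the stop at 2.95°, and the centre-to-centre spacing matches full contact.

**Pressing the cap:** I pressed straight down with the shut fingers, on centre to within about 1 mm. It stopped with the crown at 92.8 mm against the stated 93 mm, and held there at about 24 N. It looked upright in the side picture.

**Other checks:**
- **Bystanders:** the pot, offcut and cutters shifted by less than 0.1 pixel between the picture before pressing the cap and the last one. For the push itself I only compared the pictures by eye and saw no change.
- **Disagreeing reading 1:** one base angle of 2.4° was taken while the arm's shadow lay on the base. It read 2.96° once the arm was clear.
- **Disagreeing reading 2:** an image comparison gave a half-pixel shift for the stop. The separate position fit put it in the same place, so I took that as noise.

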